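# Ice for the table, then hang up the scoop

### The job

Using the ice scoop, take ice out of the black tub and tip at least three pieces into the copper bowl, without touching the ice with the fingers. Then hang the empty scoop by the crossbar of its arched handle on the hook stand and leave it hanging at rest, with no ice spilled (every piece ends in the bowl or the tub), the bowl upright and the other tableware left alone.

Things in the scene. Friction and masses are not known exactly. Their poses are not given: they have to be found in the camera images.
- scoop: Aluminium ice scoop, upright, 0.2 kg: shallow tray 100 long (x) by 88 wide (y), floor 2 thick, back and sides 42 high (sides 24 high over the front 24), open at its nose, the -x end. From its sides an arched handle of 14 mm strips rises to a level crossbar along y; a wooden grip stands on that. Origin: centre of the tray's underside, z up.
- scoop_nose (a point): Middle of the scoop's open front edge, on the underside: scoop frame (-50, 0, 0).
- scoop_bail (a point): Middle of the underside of the crossbar of the scoop's arched handle: scoop frame (8, 0, 104). The crossbar is 14 (x) by 10 high; the opening under it is 80 wide (y) and free from 42 to 104 high.
- scoop_grip (a point): Middle of the scoop's square wooden grip, 24 by 24, from 114 to 166 high, on top of the crossbar: scoop frame (8, 0, 140). Held with the fingers on its front and back faces (closing along the scoop's x) the scoop cannot pitch in the grip; held on the other two faces it can slip round.
- scoop_load (a point): Middle of the scoop's tray, where ice is carried: scoop frame (0, 0, 20).
- bowl_mid (a point): Inside the bowl, on its axis, 25 above the table.
- tub: Black plastic ice tub fixed to the table, open at the top: 260 long (its x, +x end away from the robot) by 118 wide by 65 high outside, walls and floor 5 thick (inside 250 x 108, 60 deep). Origin: centre of its underside, z up. The ice lies in the half nearest the robot (-x); the far half starts empty.
- bowl: Round copper serving bowl standing loose on the table: 150 across, 80 high, wall 4, floor 5 thick, straight sides, with a small black loop handle on each side (+y and -y) reaching 109 from the axis at height 68. 0.8 kg. Origin: centre of its underside, z up.
- hook: Dark steel hook stand fixed to the table: round foot 100 across, post 16 thick, 230 high. A round arm 8 thick runs level from it to its -x (roughly towards the robot), axis 210 high, level to 98 from the post's axis, then turns up; the tip is at 114 from the post's axis, 236 high. Origin: centre of the foot's underside, z up.
- hook_seat (a point): Top of the hook's arm where a handle should hang: 75 from the post's axis, 214 above the table.
- ice0: Ice piece: pale cube 34 on a side with rounded edges (radius about 10), 35 g, slippery. Origin: its centre.
- ice1: Ice piece: pale cube 34 on a side with rounded edges (radius about 10), 35 g, slippery. Origin: its centre.
- ice2: Ice piece: pale cube 34 on a side with rounded edges (radius about 10), 35 g, slippery. Origin: its centre.
- ice3: Ice piece: pale cube 34 on a side with rounded edges (radius about 10), 35 g, slippery. Origin: its centre.
- ice4: Ice piece: pale cube 34 on a side with rounded edges (radius about 10), 35 g, slippery. Origin: its centre.
- dish: Bystander, to be left alone. Small round steel condiment dish, 90 across, 42 high, beside the tub's far end. Origin: centre of its underside.
- goblet: Bystander, to be left alone. Clear stemmed goblet, 72 across, 165 high. Origin: centre of its underside.
- tumbler: Bystander, to be left alone. Clear tumbler, 72 across, 100 high. Origin: centre of its underside.
- shaker: Bystander, to be left alone. Small glass shaker with steel cap, 40 across, 80 high, nearer the robot. Origin: centre of its underside.
- spoon: Bystander, to be left alone. Steel spoon, 170 long, lying on a folded napkin 6 thick, its handle towards the robot.

How it is judged:
By the outcome, as a careful person would: the job done as asked, in the order asked, and still so for the second after the job is handed in, with the robot touching nothing.
It also fails if it takes over 67 s, if anything falls off the work surface, if the arm or the gripper's body presses on something with over 40 N, if the wrist force passes 120 N, or if a joint passes its speed limit or range.

### The arm

A 6-joint arm with a two-finger parallel gripper is mounted at the origin on the work surface. World frame = base frame: x ahead of the robot, y to its left, z up, the work surface at z = 0. Lengths are in m, angles in rad, forces in N, time in s.
With the tool pointing down it reaches from about 0.375 to 0.9 m from the base axis. Payload 3.1 kg.
Tool frame: the origin (TCP) lies at the very end of the fingers, on their centre line; the grasp point (between the pads) lies 19 mm behind it; z points along the fingers, y is the line along which they close (so a half turn about z gives the same grasp; the last joint's range is limited). The gripper opens to 87 mm and grips with 3 to 60 N. Pads are 19 mm wide; open, the fingers measure 117 mm over their backs; the gripper's body (75 mm by 190 mm) begins 51 mm behind the grasp point.
Start: joints at [0.992, 0.527, 1.433, -0, 1.181, -0.178], TCP at [0.244, 0.575, 0.223] pointing down, gripper open.
Joint ranges: [-3.08, 3.08], [-0.75, 2.2], [0.22, 2.44], [-1.43, 4.57], [0, 2.65], [-2.85, 2.85]. Speed limits (rad/s): [2.79, 2.79, 3.14, 3.14, 3.14, 3.14].

### API

Orientations are given as a rotation vector (axis times angle).
In Python, from plant import manip gives the robot as it stands.
- The arm moves only by the tool play_rows, never from a script. Its argument "motion" is a list of rows, each a list of 7 numbers: the shift along the world's x, y, z in cm, then the turn, a rotation vector about the world's x, y, z in degrees, then the opening, from 0 (shut) to 1 (fully open). In form: [[dx, dy, dz, ax, ay, az, gripper], ...]. A call has exactly 8 rows; each row is the pose to reach, as a shift and turn from the pose commanded when the call began; what a row does not reach only later rows make up. A row lasts 1/10 s, in which the tool goes at most 50 mm and 8.59 degrees, less where a joint would pass 70% of its speed; a pose out of reach is approached as far as the arm can. A call with a gripper value outside its range is refused whole. The fingers move at their own pace and stop on an object; "grip_force" is the grip in N (left out, the last holds). Time passes only in rows, so rows that repeat a pose let the fingers close, or fill a call up. It gives the time, the measured TCP pose, the force, the opening and the grip force at its end, in the units of the state.
- manip.get_state(): the state, without advancing time (a new reading comes with each control period).
- manip.camera(name): name is "side" or "top"; returns the picture (384x512x3 uint8, blue, green, red); there is no depth.
- manip.get_calibration(name): a dict with "intrinsics" (3x3 intrinsics, pixels), "pose" (4x4, takes a point from camera to world coordinates). Camera axes: x right, y up, looking along -z (the intrinsics and any distortion apply to the point x, -y, -z); pixel columns grow to the right and rows downward; lengths in m; the calibration is good to about 2 mm. A picture is of the moment at which its call begins. get_calibration takes no time and is no camera call.
- manip.finish_job(): hands the job in; it is judged then, once.
Trained networks look in the newest picture that a camera, given by its name, has taken for a name from the list of things; names that differ only in an ending like _2 or _b are one class to them, and where a whole thing is asked for, a point or a joint stands for the part that bears it (a point fixed in the world has none). Each returns a list of dicts, best first, with "confidence" (0 to 1); they miss things now and then, are a little off and sometimes report something else, mostly with a low value. They report only what shows in the picture. A call takes as long as a camera call.
- manip.find_in(target, camera): "point" ([column, row] as shares, 0 to 1, of the picture: columns of its width, rows of its height, amid what is visible of it).
- manip.spot_point(target, camera): "point" ([column, row] as shares, 0 to 1, of the picture: columns of its width, rows of its height: a listed point, or the origin of a listed thing).
The state is a dict: "clock": time; "joint_positions": joint angles; "qd": joint speeds; "joint_torque": joint torques, N m; "ee_pos": TCP position; "tool_rot": TCP orientation; "ft_force": force on the tool from outside, world axes, zero at the start; "wrist_torque": the same for the moment, N m; "gripper_width": finger opening in m; "grasp_force": force on a finger pad.
Only numpy, scipy, OpenCV 4.12 (cv2) and the standard library are available. Lean on these libraries where they do the work, as an engineer would, in place of code of your own. Each camera call takes 0.05 s, during which the arm holds its last target. There are 200 camera calls.

## Working session

There is one attempt and no reset: what is moved stays moved. The work goes in short steps, Python scripts to look and compute and a tool call to move; the robot and the scene stay as the last step left them, time stands still between calls to the robot, and variables do not carry over. Pictures are saved under pics/ and viewed, at most 10 in all, crops included, and the job is handed in when it is done.

Besides the shell and the picture viewer there is one more tool, called after "Emit:" as name([rows], argument=value, ...), one row to a line, values as JSON. play_rows: Moves the arm, as the interface text tells. Its arguments: {"type":"object","properties":{"motion":{"type":"array","items":{"type":"array","items":{"type":"number"}}},"grip_force":{"type":"number"}},"required":["motion"]}

```bash
mkdir -p pics; cat > h.py <<'E'
import numpy as np, cv2
from plant import manip
from scipy.spatial.transform import Rotation as R
def ray(cam,p):
    c=manip.get_calibration(cam);K=np.array(c["intrinsics"]);T=np.array(c["pose"])
    u,v=p[0]*512,p[1]*384
    d=np.linalg.inv(K)@[u,v,1]; d=np.array([d[0],-d[1],-d[2]])
    return T[:3,3],T[:3,:3]@d
def atz(cam,p,z):
    o,d=ray(cam,p); return o+d*(z-o[2])/d[2]
def tri(p1,p2):
    o1,d1=ray("side",p1);o2,d2=ray("top",p2)
    A=np.stack([d1,-d2],1);s=np.linalg.lstsq(A,o2-o1,rcond=None)[0]
    a=o1+d1*s[0];b=o2+d2*s[1];return (a+b)/2,np.linalg.norm(a-b)
def proj(cam,X):
    c=manip.get_calibration(cam);K=np.array(c["intrinsics"]);T=np.array(c["pose"])
    q=T[:3,:3].T@(np.array(X)-T[:3,3]);q=K@[q[0],-q[1],-q[2]];return q[:2]/q[2]
E
python3 - <<'E'
from h import *
for c in("side","top"):
    cv2.imwrite(f"pics/{c}0.png",manip.camera(c)); k=manip.get_calibration(c);print(np.round(k["intrinsics"],1).tolist(),np.round(k["pose"],3).tolist(),[x for x in k])
for n in "scoop scoop_nose scoop_bail scoop_grip scoop_load bowl_mid bowl tub hook hook_seat dish goblet tumbler shaker spoon ice0".split():
    r={c:manip.spot_point(n,c) for c in("side","top")}
    for c in r: print(n,c,[(np.round(np.array(q["point"])*[512,384]).tolist(),round(q["confidence"],2)) for q in r[c][:5]],end=' ')
    if r["side"] and r["top"]:
        X,e=tri(r["side"][0]["point"],r["top"][0]["point"]);print(np.round(X,3),round(e,4))
    else: print()
s=manip.get_state();print({k:np.round(v,3).tolist() for k,v in s.items()})
E
```

```text
[[363.4, 0.0, 259.2], [0.0, 363.4, 194.3], [0.0, 0.0, 1.0]] [[-1.0, 0.017, -0.026, 0.535], [-0.031, -0.528, 0.849, 0.705], [0.0, 0.849, 0.528, 0.577], [0.0, 0.0, 0.0, 1.0]] ['intrinsics', 'pose']
[[371.5, 0.0, 257.8], [0.0, 371.5, 191.4], [0.0, 0.0, 1.0]] [[-0.001, 0.995, -0.101, 0.45], [-1.0, 0.0, 0.01, -0.02], [0.01, 0.101, 0.995, 1.278], [0.0, 0.0, 0.0, 1.0]] ['intrinsics', 'pose']
scoop side [([298.0, 207.0], 0.64), ([279.0, 266.0], 0.59)] scoop top [([295.0, 232.0], 0.8), ([179.0, 243.0], 0.47)] [ 0.446 -0.159 -0.   ] 0.0077
scoop_nose side [([319.0, 206.0], 0.94), ([203.0, 218.0], 0.34), ([305.0, 160.0], 0.32)] scoop_nose top [([293.0, 246.0], 0.74), ([271.0, 152.0], 0.41)] [ 0.394 -0.152  0.01 ] 0.0008
scoop_bail side [([302.0, 173.0], 0.68)] scoop_bail top [([296.0, 232.0], 0.92)] [ 0.445 -0.152  0.114] 0.0065
scoop_grip side [([302.0, 163.0], 0.67)] scoop_grip top [([302.0, 227.0], 0.65), ([345.0, 150.0], 0.51)] [ 0.453 -0.165  0.135] 0.0085
scoop_load side [([301.0, 201.0], 0.76)] scoop_load top [([297.0, 232.0], 0.67)] [ 0.441 -0.167  0.012] 0.0014
bowl_mid side [([297.0, 
[... 966 characters left out ...]
e [([208.0, 176.0], 0.6)] spoon top [([342.0, 153.0], 0.73)] [ 0.726 -0.328  0.001] 0.02
ice0 side [([288.0, 253.0], 0.69), ([252.0, 268.0], 0.55), ([274.0, 259.0], 0.53)] ice0 top [([206.0, 223.0], 0.68), ([222.0, 206.0], 0.52), ([206.0, 209.0], 0.48), ([212.0, 195.0], 0.42), ([225.0, 219.0], 0.4)] [0.482 0.133 0.078] 0.023
{'clock': 1.7, 'joint_positions': [0.991, 0.527, 1.433, -0.0, 1.181, -0.179], 'qd': [-0.0, -0.002, 0.0, -0.001, -0.001, -0.001], 'joint_torque': [0.0, -44.0, -17.699, 0.064, 0.05, -0.0], 'ee_pos': [0.244, 0.575, 0.223], 'tool_rot': [0.625, 3.079, -0.0], 'ft_force': [0.384, -0.121, -0.655], 'wrist_torque': [0.069, 0.055, 0.009], 'grasp_force': 0.0, 'gripper_width': 0.087}
```

```bash
python3 - <<'E'
import cv2
a=cv2.imread("pics/top0.png");b=cv2.resize(a[110:270,110:400],None,fx=2.7,fy=2.7,interpolation=2);cv2.imwrite("pics/topc.png",b)
E
```

```text
(no output)
```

View pics/topc.png

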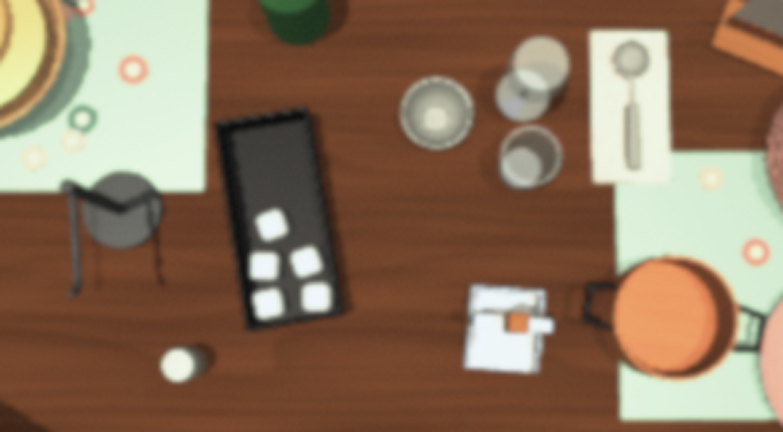

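View pics/side0.png

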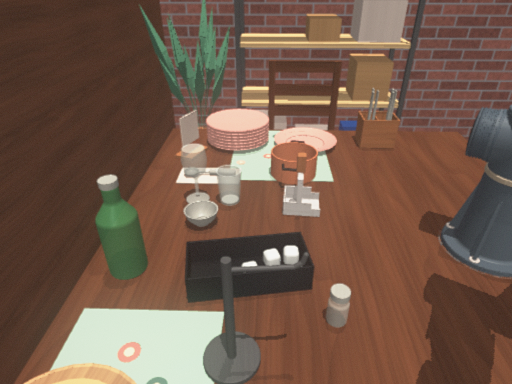

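The top view shows the tub (crop corners about (218,124), (308,108), (344,310), (250,328)) with ice at its near end. The scoop is at crop (505,328) with its nose toward the robot, the bowl at (672,317), and the hook arm runs (65,185) to (75,290). I'll refine these poses next.

```bash
cat > o.py <<'E'
from h import *
def pt(c,z): 
    return atz("top",((c[0]/2.7+110)/512,(c[1]/2.7+110)/384),z)
print("tub",[np.round(pt(c,.065),3).tolist() for c in((218,124),(308,108),(344,310),(250,328))])
print("scoop back z42",[np.round(pt(c,.042),3).tolist() for c in((470,287),(546,290))],"nose z24",[np.round(pt(c,.024),3).tolist() for c in((465,368),(540,372))],"grip top",np.round(pt((517,321),.166),3))
print("hook",np.round(pt((66,186),.23),3),np.round(pt((75,290),.236),3))
print("bowl rim l/r/t/b",[np.round(pt(c,.08),3).tolist() for c in((613,317),(738,317),(675,256),(675,380))])
E
python3 o.py; python3 - <<'E'
import cv2
a=cv2.imread("pics/top0.png")
f=lambda r:cv2.resize(a[r[1]:r[3],r[0]:r[2]],(390,390),interpolation=2)
import numpy as np
cv2.imwrite("pics/z.png",np.hstack([f((125,140,245,260)),f((275,200,335,260))]))
E
```

```text
tub [[0.691, 0.189, 0.065], [0.711, 0.079, 0.065], [0.464, 0.034, 0.065], [0.443, 0.147, 0.065]]
scoop back z42 [[0.493, -0.12, 0.042], [0.489, -0.214, 0.042]] nose z24 [[0.393, -0.114, 0.024], [0.388, -0.207, 0.024]] grip top [ 0.451 -0.162  0.166]
hook [0.592 0.319 0.23 ] [0.483 0.305 0.236]
bowl rim l/r/t/b [[0.455, -0.287, 0.08], [0.455, -0.437, 0.08], [0.528, -0.363, 0.08], [0.381, -0.359, 0.08]]
```

View pics/z.png

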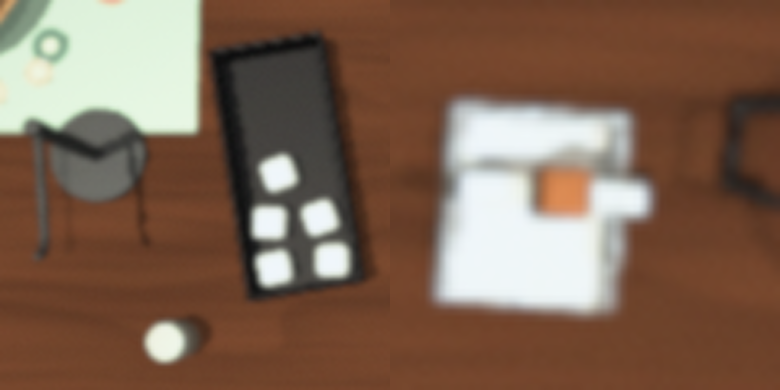

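The tub centre is about (0.578,0.112) with a yaw of 10°. The scoop grip is about (0.450,-0.163) with a yaw of -3.3°. The hook post is about (0.593,0.322) with its arm at a yaw of about 5°. I'll move over the scoop.

Emit:
play_rows([
  [1.3,-4.6,0,0,0,-5,1],
  [2.6,-9.2,0,0,0,-10,1],
  [3.9,-13.8,0,0,0,-16,1],
  [5.2,-18.5,0,0,0,-22,1],
  [6.5,-23.1,0,0,0,-29,1],
  [7.7,-27.7,0,0,0,-36,1],
  [9,-32.3,0,0,0,-43,1],
  [10.3,-37,0,0,0,-50,1],
])

```text
clock: 2.5
ee_pos: [0.3472, 0.2039, 0.2229]
tool_rot: [1.873, 2.521, 0.002]
ft_force: [1.3, -0.1, -1.0]
gripper_width: 0.087
grasp_force: 0.0
```

Emit:
play_rows([
  [1.3,-4.6,0,0,0,-5,1],
  [2.6,-9.2,0,0,0,-10,1],
  [3.9,-13.8,0,0,0,-15,1],
  [5.2,-18.4,0,0,0,-20.3,1],
  [6.5,-23,0,0,0,-20.3,1],
  [7.7,-27.6,0,0,0,-20.3,1],
  [9,-32.2,0,0,0,-20.3,1],
  [10.3,-36.8,0,0,0,-20.3,1],
])

```text
clock: 3.3
ee_pos: [0.4501, -0.1647, 0.2228]
tool_rot: [2.284, 2.156, 0.001]
ft_force: [-0.3, -0.4, -0.0]
gripper_width: 0.0871
grasp_force: 0.0
```

```bash
python3 - <<'E'
from h import *
for c in("side","top"):
    cv2.imwrite(f"pics/{c}1.png",manip.camera(c))
s=manip.get_state();print({k:np.round(v,3).tolist() for k,v in s.items()})
r=R.from_rotvec(s["tool_rot"]).as_matrix();print(np.degrees(np.arctan2(r[1,1],r[0,1])),r[:,2])
a=cv2.imread("pics/side1.png");b=cv2.imread("pics/top1.png")
cv2.imwrite("pics/m1.png",np.hstack([cv2.resize(a[100:250,220:400],(390,325)),cv2.resize(b[160:280,255:399],(390,325))]))
E
```

```text
{'clock': 3.4, 'joint_positions': [-0.588, 0.335, 1.782, -0.002, 1.018, -0.525], 'qd': [0.067, -0.035, 0.1, 0.045, 0.056, 0.042], 'joint_torque': [-1.141, -31.484, -15.25, -0.185, 0.01, -0.22], 'ee_pos': [0.453, -0.169, 0.223], 'tool_rot': [2.284, 2.146, 0.001], 'ft_force': [-0.209, 0.334, -0.52], 'wrist_torque': [-0.034, 0.016, -0.001], 'grasp_force': 0.0, 'gripper_width': 0.087}
-3.589388714174432 [ 0.00538765 -0.00518913 -0.99997202]
```

View pics/m1.png

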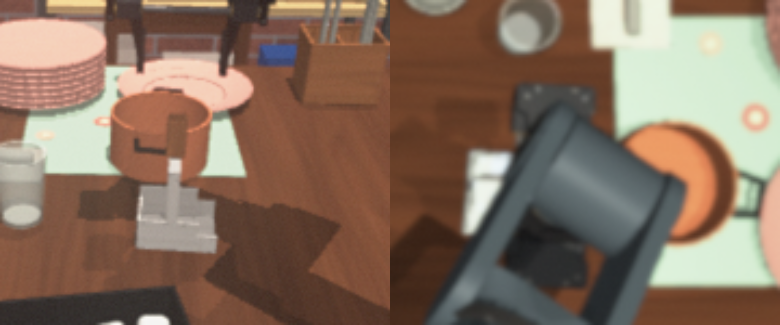

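The open fingers straddle the grip (side view: fingers at columns 140 and 225, grip at 176). I'll go down and grasp.

Emit:
play_rows([
  [0,0,-2,0,0,0,1],
  [0,0,-4.5,0,0,0,1],
  [0,0,-7,0,0,0,1],
  [0,0,-9,0,0,0,1],
  [0,0,-9.4,0,0,0,1],
  [0,0,-9.4,0,0,0,0.1],
  [0,0,-9.4,0,0,0,0.1],
  [0,0,-9.4,0,0,0,0.1],
], grip_force=45)

```text
clock: 4.2
ee_pos: [0.4506, -0.1629, 0.1296]
tool_rot: [2.282, 2.156, 0.001]
ft_force: [0.1, 0.1, 0.1]
gripper_width: 0.0711
grasp_force: 0.0
```

Emit:
play_rows([
  [0,0,0,0,0,0,0.1],
  [0,0,0,0,0,0,0.1],
  [0,0,0,0,0,0,0.1],
  [0,0,1,0,0,0,0.1],
  [0,0,3,0,0,0,0.1],
  [0,0,5,0,0,0,0.1],
  [0,0,7,0,0,0,0.1],
  [0,0,9,0,0,0,0.1],
])

```text
clock: 5.0
ee_pos: [0.4497, -0.1625, 0.22]
tool_rot: [2.284, 2.157, 0.0]
ft_force: [0.9, 0.1, -0.8]
gripper_width: 0.0111
grasp_force: 0.0
```

```bash
python3 - <<'E'
from h import *
a=manip.camera("side");b=manip.camera("top")
s=manip.get_state();print({k:np.round(v,3).tolist() for k,v in s.items()})
r=R.from_rotvec(s["tool_rot"]).as_matrix();print(np.degrees(np.arctan2(r[1,1],r[0,1])),r[:,2])
P=np.array(s["ee_pos"])
for n in("scoop_nose","scoop_bail","scoop_load","scoop_grip"):
    q=manip.spot_point(n,"side");print(n,[(np.round(np.array(x["point"])*[512,384]).tolist(),round(x["confidence"],2)) for x in q[:2]])
y=np.radians(-3.4);c=np.array([np.cos(y),np.sin(y),0])
for n,o,z in(("nose",-58,-129),("bail",0,-25),("grip",0,11)): print(n,proj("side",P+c*o/1e3+[0,0,z/1e3]))
cv2.imwrite("pics/m2.png",cv2.resize(a[80:250,220:400],(635,600)))
E
```

```text
{'clock': 5.1, 'joint_positions': [-0.581, 0.333, 1.792, 0.0, 1.01, -0.524], 'qd': [-0.004, 0.043, 0.047, -0.001, -0.041, 0.001], 'joint_torque': [0.133, -32.68, -14.871, 0.039, 0.333, -0.003], 'ee_pos': [0.452, -0.164, 0.222], 'tool_rot': [2.279, 2.153, 0.003], 'ft_force': [0.777, 0.281, -0.389], 'wrist_torque': [-0.067, 0.062, 0.029], 'grasp_force': 0.0, 'gripper_width': 0.009}
-3.260453001294972 [ 0.00577101 -0.00373645 -0.99997637]
scoop_nose [([319.0, 206.0], 0.88)]
scoop_bail [([301.0, 174.0], 0.74), ([333.0, 318.0], 0.37)]
scoop_load [([302.0, 200.0], 0.56)]
scoop_grip [([301.0, 162.0], 0.85)]
nose [321.09508626 178.46721702]
bail [302.03257056 142.24980018]
grip [302.92685944 129.05859598]
```

View pics/m2.png

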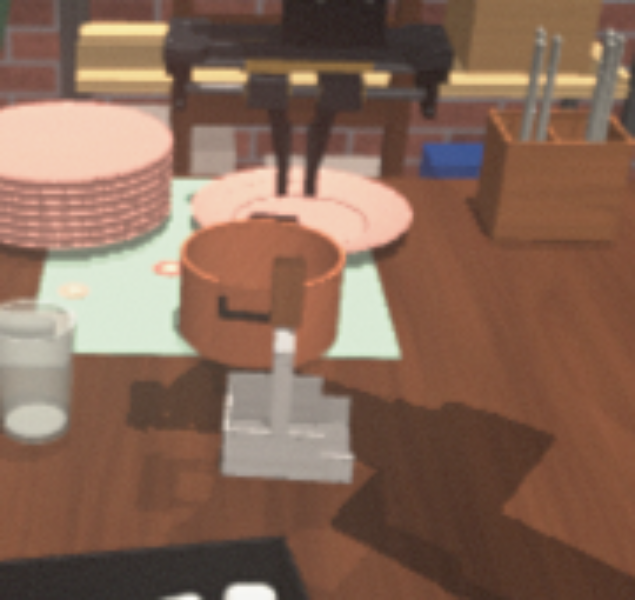

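The lift began before the fingers had closed (they move about 7.5 mm per row), and the scoop stayed undisturbed at its place. I'll redo the grasp with more time.

Emit:
play_rows([
  [0,0,0,0,0,0,0.7],
  [0,0,0,0,0,0,0.7],
  [0,0,0,0,0,0,0.7],
  [0,0,0,0,0,0,0.7],
  [0,0,0,0,0,0,0.7],
  [0,0,-1,0,0,0,0.7],
  [0,0,-3,0,0,0,0.7],
  [0,0,-5,0,0,0,0.7],
])

```text
clock: 6.1
ee_pos: [0.4499, -0.1626, 0.1678]
tool_rot: [2.283, 2.157, 0.0]
ft_force: [-0.2, -0.1, -1.0]
gripper_width: 0.0588
grasp_force: 0.0
```

Emit:
play_rows([
  [0,0,-2,0,0,0,0.7],
  [0,0,-3.6,0,0,0,0.7],
  [0,0,-4,0,0,0,0.1],
  [0,0,-4,0,0,0,0.1],
  [0,0,-4,0,0,0,0.1],
  [0,0,-4,0,0,0,0.1],
  [0,0,-4,0,0,0,0.1],
  [0,0,-4,0,0,0,0.1],
])

```text
clock: 6.9
ee_pos: [0.4502, -0.1627, 0.1291]
tool_rot: [2.283, 2.156, 0.001]
ft_force: [0.6, 0.8, 0.7]
gripper_width: 0.0237
grasp_force: 44.8
```

Emit:
play_rows([
  [0,0,0,0,0,0,0.1],
  [0,0,0,0,0,0,0.1],
  [0,0,0,0,0,0,0.1],
  [0,0,0,0,0,0,0.1],
  [0,0,0,0,0,0,0.1],
  [0,0,0,0,0,0,0.1],
  [0,0,0,0,0,0,0.1],
  [0,0,0,0,0,0,0.1],
])

```text
clock: 7.7
ee_pos: [0.4504, -0.1627, 0.1291]
tool_rot: [2.283, 2.156, 0.001]
ft_force: [0.6, 1.3, 5.8]
gripper_width: 0.0238
grasp_force: 44.8
```

Grasped. Next I'll measure the tub and ice precisely by segmenting the first top image.

```bash
python3 - <<'E'
from h import *
from scipy.optimize import minimize
a=cv2.imread("pics/top0.png");S=4
roi=a[140:245,180:250]; hsv=cv2.cvtColor(roi,cv2.COLOR_BGR2HSV)
dark=((hsv[...,1]<70)|(hsv[...,2]<45)).astype(np.uint8)
n,l,st,ce=cv2.connectedComponentsWithStats(dark);k=1+np.argmax(st[1:,4]);m=(l==k).astype(np.uint8)
print("mask",st[k])
m=cv2.morphologyEx(m,cv2.MORPH_CLOSE,np.ones((3,3)));M=cv2.resize(m,None,fx=S,fy=S,interpolation=0)
def sil(p):
    c,s=np.cos(p[2]),np.sin(p[2]);im=np.zeros_like(M);pts=[]
    for z in(0,.065):
        for x,y in((.13,.059),(.13,-.059),(-.13,-.059),(-.13,.059)):
            pts.append((proj("top",[p[0]+c*x-s*y,p[1]+s*x+c*y,z])-[180,140]+.5)*S)
    h=cv2.convexHull(np.array(pts,np.float32)).astype(np.int32);cv2.fillConvexPoly(im,h,1);return im
f=lambda p:float((sil(p)!=M).sum())
best=min((minimize(f,[.58+dx,.112,np.radians(y)],method="Nelder-Mead",options=dict(initial_simplex=[[.58+dx,.112,np.radians(y)],[.59+dx,.112,np.radians(y)],[.58+dx,.12,np.radians(y)],[.58+dx,.112,np.radians(y+4)]])) for dx in(-.005,.005) for y in(8,12)),key=lambda r:r.fun)
p=best.x;print("tub",np.round(p[:2],4),np.degrees(p[2]),best.fun/M.sum())
w=(hsv[...,2]>140)&(hsv[...,1]<70);n,l,st,ce=cv2.connectedComponentsWithStats(w.astype(np.uint8))
c,s=np.cos(p[2]),np.sin(p[2])
for i in range(1,n):
    if 15<st[i,4]<300:
        X=atz("top",((ce[i,0]+180)/512,(ce[i,1]+140)/384),.03);d=X[:2]-p[:2];print(st[i,4],np.round([c*d[0]+s*d[1],-s*d[0]+c*d[1]],3))
im=cv2.resize(roi,None,fx=8,fy=8);cc=cv2.findContours(sil(p),0,2)[0];cv2.drawContours(im,[cc[0]*2],-1,(0,255,0),1);cv2.imwrite("pics/fit.png",cv2.resize(im,(400,600)))
E
```

```text
mask [  10   10   47   82 2696]
tub [0.5803 0.1163] 10.726942278939193 0.0831712962962963
272 [0.124 0.084]
107 [-0.006  0.013]
108 [-0.06  -0.021]
104 [-0.055  0.031]
110 [-0.105 -0.026]
105 [-0.102  0.034]
```

View pics/fit.png

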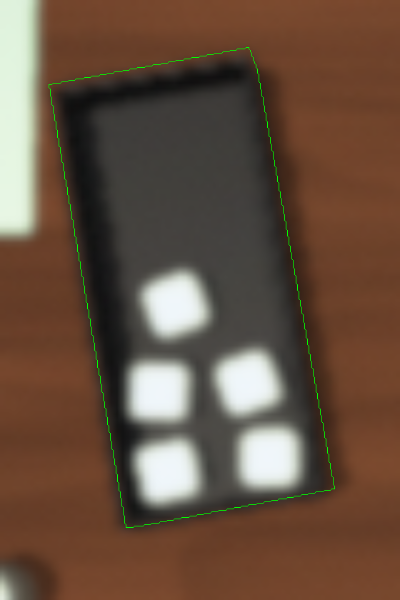

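The overlay shows the outline about 3 mm too far and too far left, so I'll take the tub at (0.578,0.113) with a yaw of 10°. The ice spans tub x from -122 to about +16. I'll plan to enter nose-down in the far half and sweep toward -x.

```bash
cat > plan.py <<'E'
from h import *
TUB=(.578,.113,10.)
G=np.array([.008,0,.129])
def nose_pose(nose_w,yaw,pitch):  # nose world xyz, deg ; pitch>0 nose up
    r=R.from_euler("z",yaw,degrees=True)*R.from_euler("y",pitch,degrees=True)
    o=np.array(nose_w)-r.apply([-.05,0,0]); return o+r.apply(G),r
def tubp(x,y,z,pitch,dyaw=0):
    c,s=np.cos(np.radians(TUB[2])),np.sin(np.radians(TUB[2]))
    return nose_pose([TUB[0]+c*x-s*y,TUB[1]+s*x+c*y,z],TUB[2]+dyaw,pitch)
def delta(a,b):
    return np.round(np.r_[(b[0]-a[0])*100,np.degrees((b[1]*a[1].inv()).as_rotvec())],1).tolist()
E
python3 - <<'E'
from plan import *
cur=(np.array([.450,-.163,.129]),R.from_euler("z",-3.4,degrees=True))
A=tubp(.022,.006,.10,-25);B=tubp(.022,.006,.007,-25);C=tubp(.010,.006,.0065,0);D=tubp(-.120,.006,.0065,0);E=tubp(-.117,.006,.03,22);F=tubp(-.10,.006,.17,22)
up=(cur[0]+[0,0,.11],cur[1])
for n,a,b in(("A",up,A),("A-B",A,B),("BC",B,C),("CD",C,D),("DE",D,E),("EF",E,F)): print(n,delta(a,b),np.round(b[0],3))
s=manip.get_state();print(np.round(s["joint_positions"],4),np.round(s["ee_pos"],4))
E
```

```text
A [14.7, 28.5, 0.2, 1.4, -25.0, 13.2] [0.597 0.122 0.241]
A-B [0.0, 0.0, -9.3, 0.0, 0.0, 0.0] [0.597 0.122 0.148]
BC [4.7, 0.8, -1.3, -4.3, 24.6, 0.0] [0.644 0.131 0.136]
CD [-12.8, -2.3, 0.0, 0.0, 0.0, 0.0] [0.516 0.108 0.136]
DE [4.6, 0.8, -0.8, -3.8, 21.7, -0.0] [0.562 0.116 0.128]
EF [1.7, 0.3, 14.0, 0.0, 0.0, 0.0] [0.579 0.119 0.268]
[-5.8080e-01  4.8400e-01  1.8848e+00  4.0000e-04  7.7130e-01 -5.2400e-01] [ 0.4504 -0.1627  0.1291]
```

Emit:
play_rows([
  [0,0,1,0,0,0,0.1],
  [0,0,3,0,0,0,0.1],
  [0,0,5,0,0,0,0.1],
  [0,0,7,0,0,0,0.1],
  [0,0,9,0,0,0,0.1],
  [0,0,11,0,0,0,0.1],
  [0,0,11,0,0,0,0.1],
  [0,0,11,0,0,0,0.1],
])

```text
clock: 8.5
ee_pos: [0.4492, -0.1623, 0.2382]
tool_rot: [-2.283, -2.157, 0.001]
ft_force: [0.7, -0.3, -1.5]
gripper_width: 0.0236
grasp_force: 44.8
```

```bash
python3 - <<'E'
from plan import *
a=manip.camera("side")
s=manip.get_state();P=np.array(s["ee_pos"]);r=R.from_euler("z",-3.4,degrees=True)
print({k:np.round(s[k],4).tolist() for k in("joint_positions","ee_pos","gripper_width","ft_force")})
for n,o in(("scoop_nose",(-.058,0,-.129)),("scoop_bail",(0,0,-.025)),("scoop_grip",(0,0,.011)),("scoop_load",(-.008,0,-.109))):
    q=manip.spot_point(n,"side");print(n,[(np.round(np.array(x["point"])*[512,384]).tolist(),round(x["confidence"],2)) for x in q[:2]],proj("side",P+r.apply(o)))
E
```

```text
{'joint_positions': [-0.5811, 0.3094, 1.7728, -0.0002, 1.0618, -0.524], 'ee_pos': [0.4488, -0.162, 0.2376], 'gripper_width': 0.0235, 'ft_force': [-0.2973, -0.0553, -1.689]}
scoop_nose [([326.0, 172.0], 0.87)] [322.71592295 173.55413365]
scoop_bail [([304.0, 136.0], 0.72)] [303.53776415 136.68165389]
scoop_grip [([302.0, 121.0], 0.63), ([306.0, 137.0], 0.16)] [304.4733375 123.2297856]
scoop_load [([303.0, 169.0], 0.96)] [304.50822851 166.14760837]
```

The scoop is held as modelled. Now over the tub.

Emit:
play_rows([
  [1.5,3,0,0,-2,1,0.1],
  [3.5,7,0.1,0.2,-6,3,0.1],
  [5.8,11.2,0.1,0.5,-10,5,0.1],
  [8,15.5,0.1,0.7,-14,7,0.1],
  [10.2,19.8,0.2,1,-18,9,0.1],
  [12.4,24,0.2,1.2,-22,11,0.1],
  [14,27.2,0.2,1.4,-25,13.2,0.1],
  [14.7,28.5,0.2,1.4,-25,13.2,0.1],
])

```text
clock: 9.55
ee_pos: [0.595, 0.1254, 0.2385]
tool_rot: [1.81, 2.17, 0.476]
ft_force: [-0.5, -1.0, -2.3]
gripper_width: 0.0233
grasp_force: 44.8
```

```bash
python3 - <<'E'
from plan import *
from scipy.optimize import least_squares
a=manip.camera("side");b=manip.camera("top");s=manip.get_state();P=np.array(s["ee_pos"]);q=s["joint_positions"]
print(np.round(q,4).tolist(),P.round(4))
w=R.from_rotvec(s["tool_rot"]);t0=R.from_rotvec([2.283,2.157,0]);r=w*t0.inv()*R.from_euler("z",-3.4,degrees=True)
print(r.as_euler("ZYX",degrees=True))
o=P-r.apply(G);n=o+r.apply([-.05,0,0]);c,sn=np.cos(np.radians(10)),np.sin(np.radians(10));d=n[:2]-TUB[:2];print("nose tub",c*d[0]+sn*d[1],-sn*d[0]+c*d[1],n[2])
im=cv2.resize(np.hstack([a[170:310,170:330],b[120:260,170:330]]),(800,350),interpolation=2);cv2.imwrite("pics/m4.png",im)
D=[([.991,.527,1.433,0,1.181],[.244,.575,.223]),([-.5808,.484,1.8848,0,.7713],[.4504,-.1627,.1291]),([-.5811,.3094,1.7728,0,1.0618],[.4488,-.162,.2376])]
def fk(p,q):
    L1,L2,h,d,L3,e=p;f=q[1]+q[2]
    rr=L1*np.sin(q[1])+L2*np.sin(f)+e*np.cos(f)+L3*np.sin(f+q[4]);z=h+L1*np.cos(q[1])+L2*np.cos(f)-e*np.sin(f)+L3*np.cos(f+q[4])
    return np.array([rr*np.cos(q[0])-d*np.sin(q[0]),rr*np.sin(q[0])+d*np.cos(q[0]),z])
print(least_squares(lambda p:np.concatenate([fk(p,q)-x for q,x in D]+[(p[4:]-[.25,0])*.01]),[.4,.35,.3,.1,.25,0]).x)
E
```

```text
[-0.0195, 0.3515, 1.7979, 0.1527, 0.5712, -0.3108] [0.5964 0.1245 0.2393]
[ 1.01924226e+01 -2.48157167e+01  1.91923285e-02]
nose tub 0.021633215119730587 0.008190115714298233 0.09788674118942872
[0.5870461  0.39144994 0.22081984 0.1109862  0.25207909 0.1131405 ]
```

View pics/m4.png

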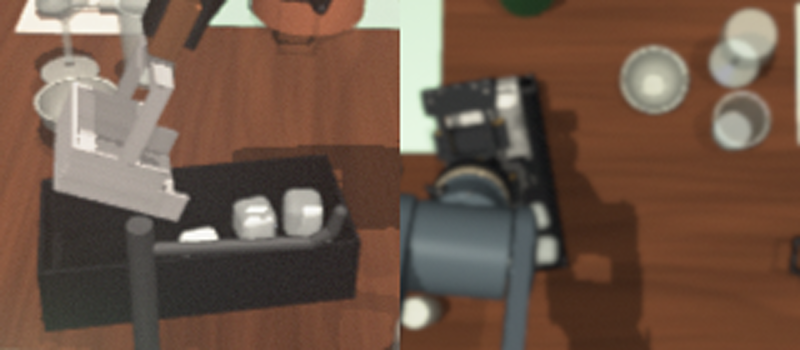

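The side view shows the scoop nose-down over the empty far half, clear of the hook arm and ahead of the ice. Lowering and levelling.

Emit:
play_rows([
  [0,0,-2,0,0,0,0.1],
  [0,0,-4,0,0,0,0.1],
  [0,0,-6,0,0,0,0.1],
  [0,0,-7.5,0,0,0,0.1],
  [0,0,-8.6,0,0,0,0.1],
  [0,0,-9.2,0,0,0,0.1],
  [0,0,-9.2,0,0,0,0.1],
  [0,0,-9.2,0,0,0,0.1],
])

```text
clock: 10.45
ee_pos: [0.5972, 0.1223, 0.149]
tool_rot: [1.81, 2.163, 0.478]
ft_force: [-0.1, -0.6, -2.5]
gripper_width: 0.0232
grasp_force: 44.8
```

Emit:
play_rows([
  [0.6,0.1,0,-0.5,3,0,0.1],
  [1.2,0.2,0,-1.1,6.2,0,0.1],
  [1.8,0.3,-0.15,-1.6,9.2,0,0.1],
  [2.4,0.4,-0.3,-2.1,12.3,0,0.1],
  [3.6,0.6,-0.7,-3.2,18.5,0,0.1],
  [4.7,0.8,-1.3,-4.3,24.6,0,0.1],
  [4.7,0.8,-1.35,-4.3,24.6,0,0.1],
  [4.7,0.8,-1.4,-4.3,24.6,0,0.1],
])

```text
clock: 11.25
ee_pos: [0.6444, 0.1306, 0.1346]
tool_rot: [2.015, 2.408, 0.002]
ft_force: [0.1, -0.1, -1.7]
gripper_width: 0.0236
grasp_force: 44.8
```

```bash
cat > st.py <<'E'
from plan import *
s=manip.get_state();P=np.array(s["ee_pos"])
w=R.from_rotvec(s["tool_rot"]);t0=R.from_rotvec([2.283,2.157,0]);r=w*t0.inv()*R.from_euler("z",-3.4,degrees=True)
o=P-r.apply(G);n=o+r.apply([-.05,0,0]);c,sn=np.cos(np.radians(10)),np.sin(np.radians(10));d=n[:2]-TUB[:2]
if __name__=="__main__":
    print("clk",s["clock"],"q",np.round(s["joint_positions"],4).tolist(),"P",P.round(4).tolist(),"F",np.round(s["ft_force"],1).tolist())
    print("ypr",r.as_euler("ZYX",degrees=True).round(2),"nose",n.round(4),"nose in tub",np.round([c*d[0]+sn*d[1],-sn*d[0]+c*d[1],n[2]],4))
E
python3 st.py
```

```text
clk 11.25 q [0.0302, 0.6706, 1.4242, 0.0002, 1.0449, -0.1473] P [0.6444, 0.1306, 0.1346] F [0.1, -0.1, -1.7]
ypr [10.02 -0.08  0.02] nose [0.5875 0.1206 0.0056] nose in tub [0.0106 0.0058 0.0056]
```

The scoop is level just above the tub floor with no contact. Sweeping in.

Emit:
play_rows([
  [-0.7,-0.1,0,0,0,0,0.1],
  [-1.6,-0.3,0,0,0,0,0.1],
  [-2.6,-0.5,0,0,0,0,0.1],
  [-3.6,-0.6,0,0,0,0,0.1],
  [-4.6,-0.8,0,0,0,0,0.1],
  [-5.6,-1,0,0,0,0,0.1],
  [-6.6,-1.2,0,0,0,0,0.1],
  [-7.5,-1.3,0,0,0,0,0.1],
])

```text
clock: 12.05
ee_pos: [0.5682, 0.1173, 0.1346]
tool_rot: [2.016, 2.408, 0.001]
ft_force: [0.3, 0.3, -2.5]
gripper_width: 0.0238
grasp_force: 44.8
```

Emit:
play_rows([
  [-0.6,-0.1,0,0,0,0,0.1],
  [-1.2,-0.2,0,0,0,0,0.1],
  [-1.8,-0.3,0,0,0,0,0.1],
  [-2.4,-0.4,0,0,0,0,0.1],
  [-3,-0.5,0,0,0,0,0.1],
  [-3.6,-0.6,0,0,0,0,0.1],
  [-4,-0.7,0,0,0,0,0.1],
  [-4.4,-0.8,0,0,0,0,0.1],
])

```text
clock: 12.85
ee_pos: [0.5347, 0.1088, 0.1374]
tool_rot: [2.002, 2.396, 0.022]
ft_force: [9.8, -0.8, -4.5]
gripper_width: 0.0239
grasp_force: 45.1
```

```bash
python3 st.py; python3 - <<'E'
from h import *
a=manip.camera("side");cv2.imwrite("pics/m5.png",cv2.resize(a[190:310,170:330],(800,600),interpolation=2))
E
```

```text
clk 12.85 q [-0.0035, 0.5326, 1.7312, -0.0013, 0.8542, -0.1815] P [0.5347, 0.1088, 0.1374] F [9.8, -0.8, -4.5]
ypr [10.1  -1.29 -0.27] nose [0.4805 0.0986 0.0071] nose in tub [-0.0985  0.0027  0.0071]
```

View pics/m5.png

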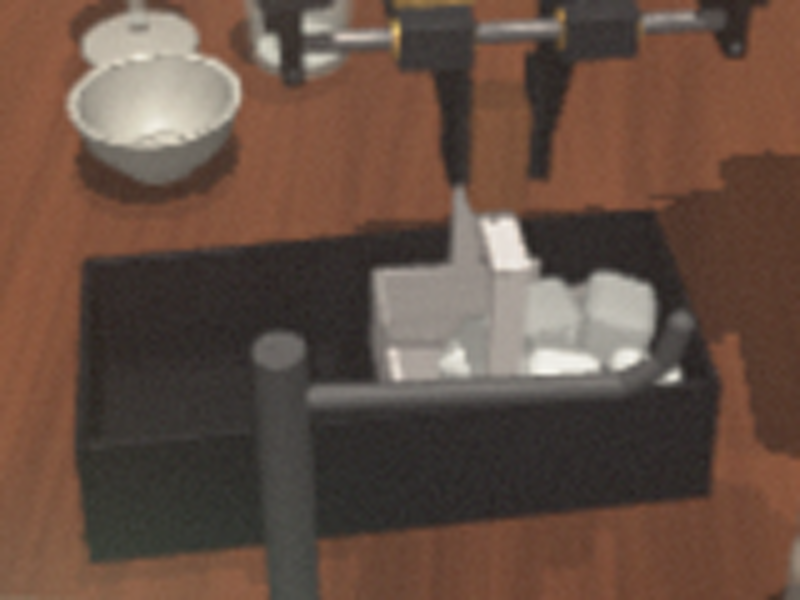

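The scoop has taken in several pieces (side view: ice at (460,350), (550,320) and (620,300)). The rest are jammed against the near wall at about 10 N. I'll push a little further, gripping harder.

Emit:
play_rows([
  [0,0,-0.1,0,0,0,0.1],
  [-0.3,-0.05,-0.1,0,0,0,0.1],
  [-0.6,-0.1,-0.1,0,0,0,0.1],
  [-0.9,-0.15,-0.1,0,0,0,0.1],
  [-1.2,-0.2,-0.1,0,0,0,0.1],
  [-1.4,-0.25,-0.1,0,0,0,0.1],
  [-1.4,-0.25,-0.1,0,0,0,0.1],
  [-1.4,-0.25,-0.1,0,0,0,0.1],
], grip_force=60)

```text
clock: 13.7
ee_pos: [0.5137, 0.1067, 0.1353]
tool_rot: [2.013, 2.404, 0.007]
ft_force: [4.7, -1.2, 4.9]
gripper_width: 0.0234
grasp_force: 59.9
```

```bash
python3 st.py; python3 - <<'E'
from h import *
a=manip.camera("side");cv2.imwrite("pics/m6.png",cv2.resize(a[190:310,170:330],(800,600),interpolation=2))
for n in ("scoop_nose","scoop_load"): print(n,[(np.round(np.array(x["point"])*[512,384]).tolist(),round(x["confidence"],2)) for x in manip.spot_point(n,"side")[:2]])
print([(np.round(np.array(x["point"])*[512,384]).tolist(),round(x["confidence"],2)) for x in manip.find_in("ice0","side")])
from st import *
print(proj("side",n))
E
```

```text
clk 13.7 q [-0.0083, 0.5187, 1.7726, -0.0, 0.8431, -0.1849] P [0.5137, 0.1067, 0.1353] F [4.7, -1.2, 4.9]
ypr [ 9.97 -0.38 -0.05] nose [0.4574 0.0967 0.0059] nose in tub [-0.1216  0.0049  0.0059]
scoop_nose []
scoop_load [([283.0, 263.0], 0.58)]
[([291.0, 253.0], 0.68), ([267.0, 259.0], 0.61), ([276.0, 251.0], 0.48), ([194.0, 166.0], 0.38)]
[302.09514835 267.80920606]
```

The scoop slid under: the nose is 3 mm from the near wall and the force has dropped. Next I'll plan the tilt-back and lift, and fit the arm kinematics to check the dump pose.

```bash
python3 - <<'E'
from plan import *
from scipy.optimize import least_squares
cur=tubp(-.1216,.005,.0059,-.4)
for x,z,p in((-.119,.018,6),(-.116,.034,14),(-.112,.052,22),(-.105,.19,22)): print(delta(cur,tubp(x,.005,z,p)))
D=[([.991,.527,1.433,0,1.181,-.179],[.244,.575,.223]),([-.5808,.484,1.8848,0,.7713,-.524],[.4504,-.1627,.1291]),([-.5811,.3094,1.7728,0,1.0618,-.524],[.4488,-.162,.2376]),
([0.0302, 0.6706, 1.4242, 0.0002, 1.0449, -0.1473],[0.6444, 0.1306, 0.1346]),([-0.0083, 0.5187, 1.7726, -0.0, 0.8431, -0.1849],[0.5137, 0.1067, 0.1353]),([-0.0195, 0.3515, 1.7979, 0.1527, 0.5712, -0.3108],[0.5964,0.1245,0.2393])]
# generic: q4 as forearm roll, forearm axis along L2
def fk(p,q):
    L1,L2,h,d,L3,e=p
    Rz=lambda a:R.from_euler("z",a);Ry=lambda a:R.from_euler("y",a)
    r=Rz(q[0]);x=r.apply([0,d,h]);r=r*Ry(q[1]);x=x+r.apply([0,0,L1]);r=r*Ry(q[2]);x=x+r.apply([e,0,L2]);r=r*Rz(q[3])*Ry(q[4]);x=x+r.apply([0,0,L3]);return x,r*Rz(q[5])
f=lambda p:np.concatenate([fk(p,q)[0]-x for q,x in D])
for s in((.4,.35,.3,.1,.25,0),(.55,.4,.2,.11,.25,.1)):
    g=least_squares(f,s);print(g.x.round(4),np.abs(g.fun).max())
print(fk(g.x,D[-1][0])[1].as_matrix().round(3).tolist());print(np.array(R.from_rotvec([1.81,2.17,.476]).as_matrix()).round(3).tolist())
E
```

```text
[1.6, 0.3, 0.5, -1.1, 6.3, 0.0]
[3.5, 0.6, 1.0, -2.5, 14.2, -0.0]
[5.4, 0.9, 1.5, -3.9, 22.1, -0.0]
[6.1, 1.1, 15.3, -3.9, 22.1, -0.0]
[0.5876 0.3915 0.274  0.111  0.3054 0.1136] 0.00017965753988125055
[0.5876 0.3915 0.274  0.111  0.3054 0.1136] 0.00017965741919578893
[[-0.893, -0.179, 0.414], [-0.163, 0.984, 0.074], [-0.42, -0.001, -0.907]]
[[-0.179, 0.893, 0.412], [0.984, 0.163, 0.075], [-0.0, 0.419, -0.908]]
```

Emit:
play_rows([
  [0.5,0.1,0.2,-0.4,2,0,0.1],
  [1.1,0.2,0.4,-0.8,4.2,0,0.1],
  [1.9,0.3,0.6,-1.3,7.5,0,0.1],
  [2.7,0.5,0.8,-1.9,11,0,0.1],
  [3.5,0.6,1,-2.5,14.2,0,0.1],
  [4.5,0.8,1.3,-3.2,18,0,0.1],
  [5.4,0.9,1.5,-3.9,22,0,0.1],
  [5.4,0.9,1.7,-3.9,22,0,0.1],
])

```text
clock: 14.7
ee_pos: [0.5652, 0.1162, 0.1482]
tool_rot: [-1.833, -2.191, 0.435]
ft_force: [0.1, 0.2, -4.2]
gripper_width: 0.024
grasp_force: 59.9
```

```bash
python3 st.py; cat > ik.py <<'E'
from plan import *
from scipy.optimize import least_squares
lo=np.array([-3.08,-.75,.22,-1.43,0,-2.85]);hi=np.array([3.08,2.2,2.44,4.57,2.65,2.85])
L1,L2,h,d,L3,e=.5876,.3915,.274,.111,.3054,.1136
Rz=lambda a:R.from_euler("z",a);Ry=lambda a:R.from_euler("y",a)
T0=R.from_rotvec([2.283,2.157,0])
def fk(q):
    r=Rz(q[0]);x=r.apply([0,d,h]);r=r*Ry(q[1]);x=x+r.apply([0,0,L1]);r=r*Ry(q[2]);x=x+r.apply([e,0,L2]);r=r*Rz(q[3])*Ry(q[4]);x=x+r.apply([0,0,L3]);return x,r*Rz(q[5]+np.pi/2)
def ik(pose,q0):
    t=pose[1]*R.from_euler("z",3.4,degrees=True)*T0
    def f(q):
        x,r=fk(q);return np.r_[(x-pose[0])*5,(r*t.inv()).as_rotvec()]
    g=least_squares(f,np.clip(q0,lo+.01,hi-.01),bounds=(lo,hi));return g.x,np.abs(g.fun).max()
E
python3 - <<'E'
from ik import *
from st import s
q0=np.array(s["joint_positions"])
B=np.array([.453,-.361])
for yaw in(0,-20,-40,-60):
    q=q0;u=np.array([np.cos(np.radians(yaw)),np.sin(np.radians(yaw))])
    for p,z in((22,.16),(0,.14),(-20,.11),(-40,.09),(-60,.08)):
        q,er=ik(nose_pose([*(B+.02*u),z],yaw,p),q);print(yaw,p,q.round(2),round(er,4))
E
```

```text
clk 14.7 q [0.0372, 0.7275, 1.3263, -0.0525, 1.4774, -0.1249] P [0.5652, 0.1162, 0.1482] F [0.1, 0.2, -4.2]
ypr [10.02 22.53  0.04] nose [0.4637 0.0983 0.0513] nose in tub [-0.1151  0.0054  0.0513]
0 22 [-0.63  0.74  0.96 -0.22  1.75 -0.63] 0.0
0 0 [-0.77  0.51  1.33  0.    1.3  -0.77] 0.0
0 -20 [-0.97  0.38  1.67  0.36  0.92 -1.18] 0.0
0 -40 [-1.25  0.39  1.97  1.    0.81 -1.98] 0.0
0 -60 [-1.53  0.61  2.18  1.41  1.07 -2.75] 0.0
-20 22 [-0.72  0.79  0.86 -0.14  1.85 -0.38] 0.0
-20 0 [-0.81  0.52  1.3  -0.    1.32 -0.46] 0.0
-20 -20 [-0.94  0.36  1.71  0.27  0.8  -0.75] 0.0
-20 -40 [-1.15  0.33  2.09  1.22  0.51 -1.85] 0.0
-20 -60 [-1.43  0.56  2.37  1.88  0.92 -2.85] 0.0551
-40 22 [-0.82  0.81  0.83 -0.05  1.89 -0.13] 0.0
-40 0 [-0.85  0.53  1.29 -0.    1.32 -0.15] 0.0
-40 -20 [-0.89  0.35  1.72  0.1   0.73 -0.26] 0.0
-40 -40 [-0.97  0.32  2.13  1.46  0.17 -1.67] 0.0
-40 -60 [-1.15  0.48  2.42  2.47  0.75 -2.85] 0.1428
-60 22 [-0.92  0.79  0.87  0.05  1.86  0.13] 0.0
-60 0 [-0.89  0.52  1.3  -0.    1.31  0.16] 0.0
-60 -20 [-0.84  0.36  1.7  -0.11  0.74  0.27] 0.0
-60 -40 [-0.76  0.34  2.07 -1.31  0.19  1.53] 0.0
-60 -60 [-0.61  0.36  2.1  -1.43  0.39  1.79] 0.2621
```

The weight has risen by about 1.7 N, which matches all five pieces. Lifting clear.

Emit:
play_rows([
  [0.1,0,0.6,0,0,0,0.1],
  [0.2,0,2,0,0,0,0.1],
  [0.3,0.1,4.2,0,0,0,0.1],
  [0.4,0.1,6.8,0,0,0,0.1],
  [0.5,0.1,9.4,0,0,0,0.1],
  [0.6,0.2,11.6,0,0,0,0.1],
  [0.7,0.2,13,0,0,0,0.1],
  [0.7,0.2,13.6,0,0,0,0.1],
])

```text
clock: 15.5
ee_pos: [0.5717, 0.1179, 0.2891]
tool_rot: [-1.837, -2.195, 0.429]
ft_force: [0.3, 0.3, -3.7]
gripper_width: 0.0238
grasp_force: 59.9
```

```bash
python3 st.py; python3 - <<'E'
from ik import *
import st
cur=(st.P,st.r)
b=manip.camera("side");q=manip.find_in("bowl","side")
A=nose_pose([.473,-.361,.19],0,22);print("travel",delta(cur,A))
ps=[(22,.16),(0,.14),(-15,.12),(-30,.10),(-40,.09),(-50,.085)]
for p,z in ps: print(p,delta(A,nose_pose([.473,-.361,z],0,p)))
cv2.imwrite("pics/m7.png",cv2.resize(b[110:290,170:410],(800,600),interpolation=2))
E
```

```text
clk 15.5 q [0.0395, 0.5932, 1.1778, -0.0524, 1.7534, -0.1372] P [0.5717, 0.1179, 0.2891] F [0.3, 0.3, -3.7]
ypr [ 9.990e+00  2.217e+01 -2.000e-02] nose [0.4708 0.1001 0.1915] nose in tub [-0.1078  0.0059  0.1915]
travel [0.3, -47.9, -0.1, 0.0, -0.2, -10.0]
22 [0.0, 0.0, -3.0, 0.0, 0.0, 0.0]
0 [-4.4, 0.0, -1.9, 0.0, -22.0, 0.0]
-15 [-7.9, 0.0, -2.8, 0.0, -37.0, 0.0]
-30 [-11.6, 0.0, -4.7, 0.0, -52.0, 0.0]
-40 [-14.1, 0.0, -6.2, 0.0, -62.0, 0.0]
-50 [-16.4, 0.0, -7.6, 0.0, -72.0, 0.0]
```

View pics/m7.png

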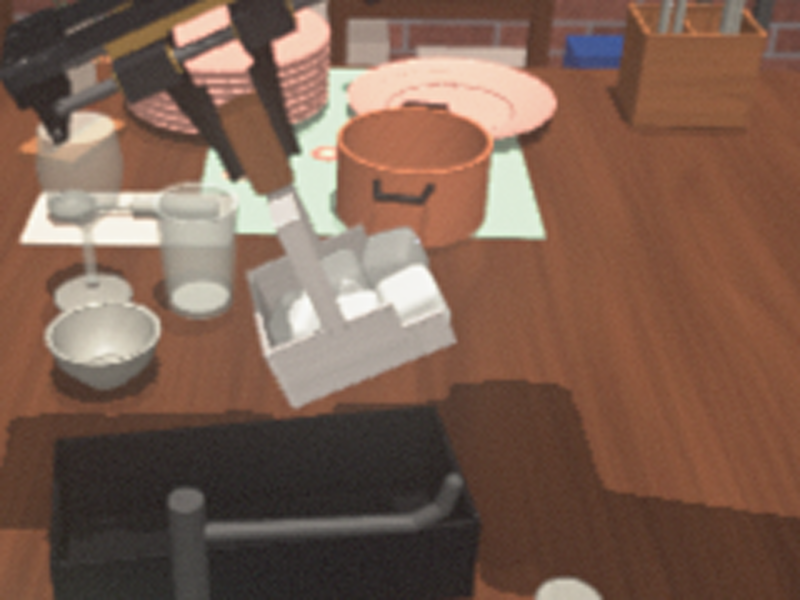

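All five pieces are in the tray (around (290,300) to (420,290)) and the tub is empty. Travelling to the bowl.

Emit:
play_rows([
  [0,-0.7,0,0,0,0,0.1],
  [0,-2.2,0,0,0,-0.5,0.1],
  [0,-4.8,0,0,0,-1,0.1],
  [0,-8,0,0,0,-1.5,0.1],
  [0.1,-11.5,0,0,0,-2.2,0.1],
  [0.1,-15,0,0,0,-3,0.1],
  [0.1,-18.5,0,0,0,-3.8,0.1],
  [0.1,-22,0,0,0,-4.6,0.1],
])

```text
clock: 16.4
ee_pos: [0.5718, -0.1046, 0.2854]
tool_rot: [-1.915, -2.107, 0.417]
ft_force: [0.6, 0.9, -4.6]
gripper_width: 0.0237
grasp_force: 59.9
```

Emit:
play_rows([
  [0,-3.5,0,0,0,-0.8,0.1],
  [0,-7,0,0,0,-1.6,0.1],
  [0,-10.5,0,0,0,-2.4,0.1],
  [0.1,-14,0,0,0,-3.2,0.1],
  [0.1,-17.5,0,0,0,-4,0.1],
  [0.1,-20.8,0,0,0,-4.8,0.1],
  [0.2,-23.6,0,0,0,-5.3,0.1],
  [0.2,-25.4,0,0,0,-5.4,0.1],
])

```text
clock: 17.2
ee_pos: [0.5731, -0.3594, 0.2847]
tool_rot: [-2.006, -2.005, 0.397]
ft_force: [-0.4, 0.5, -3.2]
gripper_width: 0.0238
grasp_force: 59.9
```

Emit:
play_rows([
  [0,-0.5,-0.3,0,0,0,0.1],
  [0,-0.5,-1,0,0,0,0.1],
  [0,-0.5,-2,0,0,0,0.1],
  [0,-0.5,-2.8,0,0,0,0.1],
  [0,-0.5,-3,0,0,0,0.1],
  [0,-0.5,-3,0,0,0,0.1],
  [0,-0.5,-3,0,0,0,0.1],
  [0,-0.5,-3,0,0,0,0.1],
])

```text
clock: 18.0
ee_pos: [0.5751, -0.361, 0.2572]
tool_rot: [-2.006, -2.011, 0.396]
ft_force: [0.1, -0.5, -4.2]
gripper_width: 0.0236
grasp_force: 59.9
```

```bash
python3 st.py; python3 - <<'E'
from h import *
import st
b=manip.camera("side");t=manip.camera("top")
for c in("side","top"):
    for k in("bowl_mid","scoop_nose"): print(c,k,[(np.round(np.array(x["point"])*[512,384]).tolist(),round(x["confidence"],2)) for x in manip.spot_point(k,c)[:2]],end=" ")
print(proj("side",st.n),proj("side",[.453,-.361,.025]),proj("top",[.453,-.361,.025]))
cv2.imwrite("pics/m8.png",np.hstack([cv2.resize(b[80:200,220:380],(400,300)),cv2.resize(t[160:280,290:450],(400,300))]))
E
```

```text
clk 18.0 q [-0.6239, 0.7457, 0.9616, -0.2281, 1.75, -0.6317] P [0.5751, -0.361, 0.2572] F [0.1, -0.5, -4.2]
ypr [-0.   22.31 -0.04] nose [ 0.4725 -0.3611  0.1599] nose in tub [-0.1862 -0.4486  0.1599]
side bowl_mid [([296.0, 166.0], 0.85), ([199.0, 200.0], 0.27)] side scoop_nose [([292.0, 127.0], 0.68), ([229.0, 360.0], 0.45)] top bowl_mid [([271.0, 152.0], 0.55)] top scoop_nose [([270.0, 153.0], 0.59)] [290.07340111 127.21066998] [294.15941486 166.13638303] [355.30000232 228.19782839]
```

View pics/m8.png

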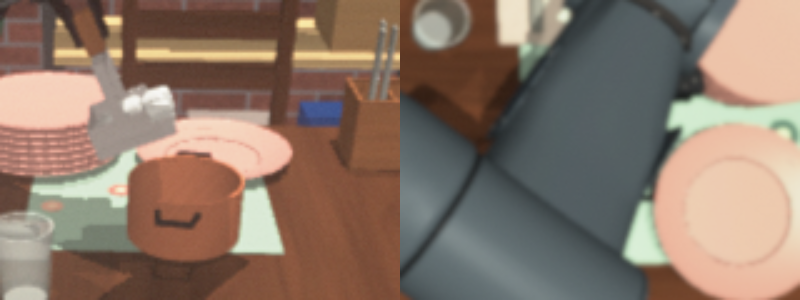

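The nose is over the bowl, 20 mm behind its centre at z 0.16. Both networks and my projection agree ((292,127) against (290,127)). My picture budget is used up, so I'll verify by numbers from here. Dumping now.

Emit:
play_rows([
  [-0.8,0,-0.2,0,-4,0,0.1],
  [-1.9,0,-0.6,0,-10,0,0.1],
  [-3.2,0,-1,0,-16,0,0.1],
  [-4.4,0,-1.4,0,-22,0,0.1],
  [-5.3,0,-1.6,0,-26,0,0.1],
  [-6.2,0,-1.8,0,-30,0,0.1],
  [-7.1,0,-2,0,-33.5,0,0.1],
  [-7.9,0,-2.3,0,-37,0,0.1],
])

```text
clock: 19.1
ee_pos: [0.4944, -0.3607, 0.2339]
tool_rot: [2.081, 2.088, 0.268]
ft_force: [0.0, 0.3, -4.3]
gripper_width: 0.0234
grasp_force: 59.9
```

Emit:
play_rows([
  [-0.6,0,-0.2,0,-2.5,0,0.1],
  [-1.2,0,-0.3,0,-5,0,0.1],
  [-1.9,0,-0.5,0,-8,0,0.1],
  [-2.5,0,-0.6,0,-10,0,0.1],
  [-3.1,0,-0.7,0,-12.5,0,0.1],
  [-3.7,0,-0.9,0,-15,0,0.1],
  [-4.9,0,-1.4,0,-20,0,0.1],
  [-6.2,0,-1.9,0,-25,0,0.1],
])

```text
clock: 19.9
ee_pos: [0.4341, -0.3613, 0.2159]
tool_rot: [1.811, 1.825, 0.653]
ft_force: [0.3, 1.1, -2.0]
gripper_width: 0.0234
grasp_force: 59.9
```

```bash
python3 st.py
```

```text
clk 19.9 q [-1.2454, 0.407, 1.9793, 1.0133, 0.794, -2.0084] P [0.4341, -0.3613, 0.2159] F [0.3, 1.1, -2.0]
ypr [  0.42 -39.7   -0.33] nose [ 0.4719 -0.3617  0.0796] nose in tub [-0.1869 -0.4491  0.0796]
```

Emit:
play_rows([
  [-0.6,0,-0.2,0,-2.5,0,0.1],
  [-1.2,0,-0.4,0,-5,0,0.1],
  [-2.4,0,-0.8,0,-10,0,0.1],
  [-2.9,0,-1,0,-12,0,0.1],
  [-2.9,0,-1,0,-12,0,0.1],
  [-2.9,0,-1,0,-12,0,0.1],
  [-2.9,0,-1,0,-12,0,0.1],
  [-2.9,0,-1,0,-12,0,0.1],
])

```text
clock: 20.7
ee_pos: [0.4057, -0.361, 0.2053]
tool_rot: [1.679, 1.688, 0.81]
ft_force: [0.7, 0.4, -1.9]
gripper_width: 0.0233
grasp_force: 59.9
```

```bash
python3 st.py; python3 - <<'E'
from h import *
for c in("side","top"):
    b=manip.camera(c);cv2.imwrite(f"pics/d_{c}.png",b)
    for k in("ice0","bowl_mid"): print(c,k,[(np.round(np.array(x["point"])*[512,384]).tolist(),round(x["confidence"],2)) for x in manip.find_in(k,c)],end=" ")
E
```

```text
clk 20.7 q [-1.4215, 0.4984, 2.1104, 1.2992, 0.9336, -2.472] P [0.4057, -0.361, 0.2053] F [0.7, 0.4, -1.9]
ypr [  0.26 -51.5   -0.17] nose [ 0.4706 -0.3611  0.0796] nose in tub [-0.1881 -0.4482  0.0796]
side ice0 [] side bowl_mid [([288.0, 128.0], 0.57), ([294.0, 166.0], 0.56), ([229.0, 349.0], 0.2)] top ice0 [([345.0, 237.0], 0.57), ([366.0, 237.0], 0.38)] top bowl_mid [([342.0, 226.0], 0.92)]
```

The wrist weight matches an empty scoop, so the ice is out. Lifting clear and levelling.

Emit:
play_rows([
  [0,0,1,0,0,0,0.1],
  [0,0,3,0,0,0,0.1],
  [0,0,5,0,0,0,0.1],
  [0,0,7.5,0,0,0,0.1],
  [0.5,0,9,0,5,0,0.1],
  [1.5,1,10,0,12,0,0.1],
  [2.8,2,11,0,19,0,0.1],
  [4,3,12,0,26,0,0.1],
])

```text
clock: 21.8
ee_pos: [0.441, -0.3314, 0.3209]
tool_rot: [1.953, 1.963, 0.486]
ft_force: [0.6, 0.9, -2.0]
gripper_width: 0.0238
grasp_force: 59.9
```

Emit:
play_rows([
  [1,1.5,0.5,0,7,0,0.1],
  [2,4,0.5,0,14,0,0.1],
  [3,8,0.5,0,20,0,0.1],
  [4,12,0.5,0,25.5,0,0.1],
  [4,16,0.5,0,25.5,0,0.1],
  [4,20,0.5,0,25.5,0,0.1],
  [4,23,0.5,0,25.5,0,0.1],
  [4,24,0.5,0,25.5,0,0.1],
])

```text
clock: 22.6
ee_pos: [0.48, -0.0887, 0.3248]
tool_rot: [2.201, 2.219, 0.052]
ft_force: [1.0, 0.4, -2.8]
gripper_width: 0.0232
grasp_force: 59.9
```

```bash
python3 st.py; python3 - <<'E'
from h import *
r={}
for c in("side","top"):
    b=manip.camera(c);cv2.imwrite(f"pics/e_{c}.png",b)
    for k in("ice0","bowl","hook","hook_seat"):
        r[c,k]=manip.spot_point(k,c); print(c,k,[(np.round(np.array(x["point"])*[512,384]).tolist(),round(x["confidence"],2)) for x in r[c,k][:6]])
for k in("hook","hook_seat"):
    if r["side",k] and r["top",k]: print(k,tri(r["side",k][0]["point"],r["top",k][0]["point"]))
# white blobs in bowl region of top view
b=cv2.imread("pics/e_top.png")
hsv=cv2.cvtColor(b[195:265,320:395],cv2.COLOR_BGR2HSV);w=((hsv[...,2]>140)&(hsv[...,1]<70)).astype(np.uint8)
n,l,st,ce=cv2.connectedComponentsWithStats(w)
print([(st[i].tolist(),(ce[i]+[320,195]).round(0).tolist()) for i in range(1,n) if st[i,4]>10])
# hook: dark pixels of arm in side0
s=cv2.imread("pics/e_side.png");g=cv2.cvtColor(s,cv2.COLOR_BGR2HSV)[...,2]
print("rows of the arm/post", g[262:275:2,215:312:6].tolist())
E
```

```text
clk 22.6 q [-0.4289, 0.2081, 1.6472, 0.0271, 1.2601, -0.4446] P [0.48, -0.0887, 0.3248] F [1.0, 0.4, -2.8]
ypr [ 0.28 -1.95  0.74] nose [ 0.4264 -0.0873  0.1939] nose in tub [-0.1841 -0.171   0.1939]
side ice0 []
side bowl [([295.0, 172.0], 0.86), ([332.0, 319.0], 0.34)]
side hook [([293.0, 172.0], 0.62), ([231.0, 360.0], 0.61)]
side hook_seat [([276.0, 268.0], 0.78), ([296.0, 97.0], 0.41)]
top ice0 [([367.0, 217.0], 0.53), ([371.0, 226.0], 0.52), ([346.0, 237.0], 0.48), ([356.0, 244.0], 0.44), ([367.0, 237.0], 0.39)]
top bowl [([353.0, 230.0], 0.67)]
top hook [([156.0, 187.0], 0.77)]
top hook_seat [([134.0, 202.0], 0.85)]
hook (array([0.52923814, 0.23461169, 0.32835365]), np.float64(0.05967346220142624))
hook_seat (array([0.52511158, 0.32248016, 0.21624467]), np.float64(0.005463646267512419))
[([18, 0, 57, 34, 893], [370.0, 205.0]), ([67, 6, 6, 5, 22], [390.0, 203.0]), ([22, 17, 36, 37, 547], [362.0, 232.0]), ([63, 30, 8, 13, 82], [386.0, 232.0]), ([19, 45, 56, 25, 1022], [368.0, 255.0])]
rows of the arm/post [[50, 86, 107, 52, 51, 48, 49, 48, 50, 46, 41, 49, 48, 49, 100, 58, 54], [50, 60, 71, 56, 48, 50, 51, 49, 48, 56, 62, 71, 75, 90, 92, 40, 47], [55, 64, 70, 68, 73, 78, 95, 109, 111, 111, 119, 123, 125, 113, 70, 48, 54], [53, 64, 69, 118, 121, 126, 122, 111, 109, 100, 98, 95, 84, 84, 49, 44, 40], [54, 63, 70, 95, 91, 84, 79, 76, 69, 66, 62, 47, 50, 44, 43, 44, 43], [54, 57, 75, 60, 52, 51, 51, 52, 42, 38, 41, 45, 42, 43, 37, 42, 44], [53, 59, 72, 56, 54, 45, 39, 43, 37, 37, 42, 38, 40, 44, 44, 44, 41]]
```

All five pieces show in the bowl in the top view, and the bowl is unmoved. Fitting the hook pose from the features seen in earlier pictures and the networks.

```bash
python3 - <<'E'
from plan import *
from scipy.optimize import least_squares
obs=[("side",0,0,(231,360)),("side",0,.23,(225.8,257.6)),("side",-.114,.234,(306.5,254.6)),("side",-.098,.21,(295.4,266)),("side",-.008,.21,(231.5,269)),("side",-.075,.214,(277,267.5)),
("top",0,0,(155.2,187.6)),("top",0,.23,(135.5,178.5)),("top",-.114,.234,(137.3,218.5)),("top",-.075,.214,(134,204))]
f=lambda p:np.concatenate([proj(c,[p[0]+np.cos(p[2])*u,p[1]+np.sin(p[2])*u,z])-o for c,u,z,o in obs])
g=least_squares(f,[.594,.323,.08],loss="soft_l1");p=g.x;print(p[:2].round(4),np.degrees(p[2]),f(p).reshape(-1,2).round(1).tolist())
import st
cur=(st.P,st.r);yaw=np.degrees(p[2]);c,s=np.cos(p[2]),np.sin(p[2])
def hp(u,z,pitch=0): # bail (underside) at u along arm from post axis, scoop level, underside z
    r=R.from_euler("z",yaw,degrees=True)*R.from_euler("y",pitch,degrees=True)
    b=np.array([p[0]-c*u,p[1]-s*u,z]);return b+r.apply(G-[.008,0,.104]),r
from ik import ik
q=np.array(st.s["joint_positions"])
for n,u,z in(("standoff",.20,.252),("over",.075,.252),("seat",.075,.214),("up",.075,.32)):
    P=hp(u,z);q,e=ik(P,q);print(n,P[0].round(4),delta(cur,P),q.round(2),round(e,4));cur=P
E
```

```text
[0.5945 0.3208] 4.107802739906127 [[0.9, -1.4], [-0.4, 1.1], [-0.3, -0.2], [-1.3, 1.3], [0.2, 0.1], [1.3, -1.8], [0.1, -0.4], [-1.5, -0.4], [-2.2, -0.3], [2.8, 0.8]]
standoff [0.395  0.3064 0.277 ] [-8.7, 40.0, -4.8, -0.6, 2.1, 4.1] [ 0.44  0.29  1.67 -0.    1.18  0.36] 0.0
over [0.5197 0.3154 0.277 ] [12.5, 0.9, 0.0, 0.0, 0.0, 0.0] [ 0.36  0.45  1.41 -0.    1.28  0.29] 0.0
seat [0.5197 0.3154 0.239 ] [0.0, 0.0, -3.8, 0.0, 0.0, 0.0] [ 0.36  0.49  1.46 -0.    1.2   0.29] 0.0
up [0.5197 0.3154 0.345 ] [0.0, 0.0, 10.6, 0.0, 0.0, 0.0] [ 0.36  0.39  1.31 -0.    1.43  0.29] 0.0
```

The hook fit is good: post at (0.5945,0.3208), yaw 4.1°. Going to the standoff in front of its tip.

Emit:
play_rows([
  [-0.5,1.5,-0.3,0,0,0,0.1],
  [-1.5,5,-1,0,0,0.5,0.1],
  [-2.8,10,-1.8,0,0,1,0.1],
  [-4.2,15,-2.6,0,0,2,0.1],
  [-5.5,20,-3.4,0,0,3,0.1],
  [-6.8,25,-4.2,0,0,4,0.1],
  [-7.8,30,-4.8,0,0,4,0.1],
  [-8.7,34,-4.8,0,0,4,0.1],
])

```text
clock: 23.9
ee_pos: [0.3927, 0.2477, 0.2768]
tool_rot: [2.125, 2.289, 0.051]
ft_force: [0.8, -0.1, -1.9]
gripper_width: 0.0233
grasp_force: 59.9
```

Emit:
play_rows([
  [0,3,0,0,0,0,0.1],
  [0,5,0,0,0,0,0.1],
  [0,5.5,0,0,0,0,0.1],
  [0,5.5,0,0,0,0,0.1],
  [0,5.5,0,0,0,0,0.1],
  [0,5.5,0,0,0,0,0.1],
  [0,5.5,0,0,0,0,0.1],
  [0,5.5,0,0,0,0,0.1],
])

```text
clock: 24.7
ee_pos: [0.3953, 0.3, 0.2775]
tool_rot: [2.125, 2.286, 0.053]
ft_force: [-0.4, 0.6, -2.7]
gripper_width: 0.0235
grasp_force: 59.9
```

```bash
cat > hk.py <<'E'
from plan import *
from st import P,r
from ik import *
p=[.5945,.3208];yaw=4.1;c,s=np.cos(np.radians(yaw)),np.sin(np.radians(yaw))
def hp(u,z):
    q=R.from_euler("z",yaw,degrees=True);return np.array([p[0]-c*u,p[1]-s*u,z])+q.apply(G-[.008,0,.104]),q
E
python3 st.py; python3 - <<'E'
from hk import *
cur=(P,r)
for u,z in((.2,.252),(.075,.252)): print(delta(cur,hp(u,z)))
a=manip.camera("side");b=manip.camera("top");cv2.imwrite("pics/f_side.png",a)
for k,o in(("scoop_bail",(0,0,-.025)),("scoop_nose",(-.058,0,-.129)),("scoop_load",(-.008,0,-.109)),("scoop_grip",(0,0,.011)),("hook_seat",None),("hook",None)):
    print(k,[(np.round(np.array(x["point"])*[512,384],1).tolist(),round(x["confidence"],2)) for x in manip.spot_point(k,"side")[:2]],proj("side",P+r.apply(o)).round(1) if o else "")
E
```

```text
clk 24.7 q [0.4269, 0.2691, 1.7038, -0.0057, 1.1299, 0.3561] P [0.3953, 0.3, 0.2775] F [-0.4, 0.6, -2.7]
ypr [ 4.03 -2.16  0.53] nose [0.3422 0.2974 0.1464] nose in tub [-0.2002  0.2226  0.1464]
[-0.0, 0.7, -0.1, -0.7, 2.1, 0.1]
[12.4, 1.5, -0.1, -0.7, 2.1, 0.1]
scoop_bail [([368.4, 240.7], 0.8)] [366.7 239.7]
scoop_nose [([390.7, 293.1], 0.96), ([278.9, 265.0], 0.48)] [390.5 292.4]
scoop_load [([361.0, 285.0], 0.57), ([227.3, 202.9], 0.43)] [361.4 283.1]
scoop_grip [([373.2, 221.7], 0.89), ([293.1, 163.1], 0.24)] [371.8 218.8]
hook_seat [([278.0, 264.1], 0.55)] 
hook [([231.6, 360.2], 0.79)]
```

The scoop is held as expected and lined up. Threading onto the arm.

Emit:
play_rows([
  [0,0.4,0,-0.4,1,0,0.1],
  [0,0.7,0.1,-0.7,2.1,0,0.1],
  [0.5,0.7,0.1,-0.7,2.1,0,0.1],
  [1.5,0.8,0.1,-0.7,2.1,0,0.1],
  [2.7,0.9,0.1,-0.7,2.1,0,0.1],
  [3.9,1,0.1,-0.7,2.1,0,0.1],
  [5.1,1.1,0.1,-0.7,2.1,0,0.1],
  [6.2,1.1,0.1,-0.7,2.1,0,0.1],
])

```text
clock: 25.9
ee_pos: [0.4585, 0.3117, 0.2783]
tool_rot: [2.137, 2.301, 0.0]
ft_force: [-0.5, 0.2, -1.2]
gripper_width: 0.0236
grasp_force: 59.9
```

Emit:
play_rows([
  [1.1,0.1,0,0,0,0,0.1],
  [2.2,0.2,0,0,0,0,0.1],
  [3.3,0.2,0,0,0,0,0.1],
  [4.4,0.3,0,0,0,0,0.1],
  [5.4,0.4,0,0,0,0,0.1],
  [6.2,0.4,0,0,0,0,0.1],
  [6.2,0.4,0,0,0,0,0.1],
  [6.2,0.4,0,0,0,0,0.1],
])

```text
clock: 26.7
ee_pos: [0.5188, 0.3156, 0.2782]
tool_rot: [2.137, 2.302, -0.001]
ft_force: [0.3, 0.4, -1.6]
gripper_width: 0.0236
grasp_force: 59.9
```

```bash
python3 st.py; python3 - <<'E'
from hk import *
print(delta((P,r),hp(.075,.214)))
a=manip.camera("side")
for k,o in(("scoop_bail",(0,0,-.025)),("scoop_grip",(0,0,.011)),("scoop_load",(-.008,0,-.109)),("hook_seat",None)):
    print(k,[(np.round(np.array(x["point"])*[512,384],1).tolist(),round(x["confidence"],2)) for x in manip.spot_point(k,"side")[:2]],proj("side",P+r.apply(o)).round(1) if o else proj("side",[p[0]-c*.075,p[1]-s*.075,.214]))
E
```

```text
clk 26.7 q [0.3632, 0.4469, 1.4122, -0.0009, 1.2831, 0.289] P [0.5188, 0.3156, 0.2782] F [0.3, 0.4, -1.6]
ypr [ 4.11  0.05 -0.02] nose [0.4608 0.3114 0.1493] nose in tub [-0.081   0.2157  0.1493]
[0.1, -0.0, -3.9, 0.0, -0.0, -0.0]
scoop_bail [([281.0, 244.1], 0.64)] [279.8 244.6]
scoop_grip [([283.9, 223.3], 0.87)] [280.6 223.5]
scoop_load [([284.5, 289.8], 0.84), ([243.7, 277.6], 0.72)] [283.4 287.8]
hook_seat [([276.2, 265.8], 0.75), ([284.0, 244.0], 0.16)] [278.274722   265.70752583]
```

Threaded with no contact. Lowering gently until the hook takes the weight.

Emit:
play_rows([
  [0,0,-0.6,0,0,0,0.1],
  [0,0,-1.4,0,0,0,0.1],
  [0,0,-2.2,0,0,0,0.1],
  [0,0,-2.8,0,0,0,0.1],
  [0,0,-3.2,0,0,0,0.1],
  [0,0,-3.5,0,0,0,0.1],
  [0,0,-3.6,0,0,0,0.1],
  [0,0,-3.6,0,0,0,0.1],
])

```text
clock: 27.75
ee_pos: [0.5191, 0.3157, 0.2424]
tool_rot: [2.136, 2.302, 0.0]
ft_force: [0.2, -0.1, -2.3]
gripper_width: 0.0239
grasp_force: 59.9
```

```bash
python3 st.py
```

```text
clk 27.75 q [0.3632, 0.4823, 1.4561, -0.0011, 1.2027, 0.2891] P [0.5191, 0.3157, 0.2424] F [0.2, -0.1, -2.3]
ypr [ 4.12 -0.01 -0.02] nose [0.4613 0.3115 0.1134] nose in tub [-0.0805  0.2158  0.1134]
```

Emit:
play_rows([
  [0,0,-0.1,0,0,0,0.1],
  [0,0,-0.2,0,0,0,0.1],
  [0,0,-0.2,0,0,0,0.1],
  [0,0,-0.3,0,0,0,0.1],
  [0,0,-0.3,0,0,0,0.1],
  [0,0,-0.35,0,0,0,0.1],
  [0,0,-0.35,0,0,0,0.1],
  [0,0,-0.35,0,0,0,0.1],
])

```text
clock: 28.55
ee_pos: [0.5191, 0.3157, 0.2391]
tool_rot: [2.136, 2.302, 0.0]
ft_force: [-0.1, -0.4, -0.1]
gripper_width: 0.0238
grasp_force: 59.9
```

The hook carries the weight (Fz ≈ 0). Releasing with a partial opening, then rising.

Emit:
play_rows([
  [0,0,0,0,0,0,0.33],
  [0,0,0,0,0,0,0.36],
  [0,0,0,0,0,0,0.4],
  [0,0,0,0,0,0,0.45],
  [0,0,0,0,0,0,0.5],
  [0,0,0,0,0,0,0.5],
  [0,0,0,0,0,0,0.5],
  [0,0,0,0,0,0,0.5],
])

```text
clock: 29.35
ee_pos: [0.519, 0.3157, 0.2389]
tool_rot: [2.136, 2.302, -0.0]
ft_force: [-0.2, 0.6, 0.1]
gripper_width: 0.0434
grasp_force: 0.0
```

```bash
python3 st.py; python3 - <<'E'
from hk import *
for i in range(2):
    a=manip.camera("side")
    for k,o in(("scoop_bail",(0,0,-.025)),("scoop_grip",(0,0,.011)),("scoop_load",(-.008,0,-.109)),("scoop_nose",(-.058,0,-.129))):
        print(k,[(np.round(np.array(x["point"])*[512,384],1).tolist(),round(x["confidence"],2)) for x in manip.spot_point(k,"side")[:1]],proj("side",P+r.apply(o)).round(1))
E
```

```text
clk 29.35 q [0.3633, 0.4859, 1.4602, -0.0011, 1.195, 0.2891] P [0.519, 0.3157, 0.2389] F [-0.2, 0.6, 0.1]
ypr [ 4.12 -0.01 -0.02] nose [0.4612 0.3115 0.1099] nose in tub [-0.0806  0.2158  0.1099]
scoop_bail [([278.6, 265.6], 0.87)] [278.7 265.9]
scoop_grip [([277.7, 247.1], 0.55)] [279.5 246.5]
scoop_load [([281.1, 307.6], 0.57)] [282.3 305.9]
scoop_nose [([312.1, 310.6], 0.92)] [313.1 313.5]
scoop_bail [([281.1, 263.7], 0.62)] [278.7 265.9]
scoop_grip [([278.7, 246.0], 0.73)] [279.5 246.5]
scoop_load [([281.8, 307.5], 0.98)] [282.3 305.9]
scoop_nose [([312.9, 314.4], 0.62)] [313.1 313.5]
```

The scoop hangs level. Rising.

Emit:
play_rows([
  [0,0,0.3,0,0,0,0.5],
  [0,0,0.8,0,0,0,0.5],
  [0,0,1.6,0,0,0,0.5],
  [0,0,2.6,0,0,0,0.5],
  [0,0,3.8,0,0,0,0.5],
  [0,0,5.5,0,0,0,0.5],
  [0,0,7.5,0,0,0,0.5],
  [0,0,9.5,0,0,0,0.5],
])

```text
clock: 30.65
ee_pos: [0.5191, 0.3157, 0.3358]
tool_rot: [2.136, 2.302, 0.001]
ft_force: [1.4, 0.4, -0.3]
gripper_width: 0.0436
grasp_force: 0.0
```

Emit:
play_rows([
  [-0.5,0,1.5,0,0,0,0.5],
  [-2,0,2.5,0,0,0,0.5],
  [-4,0,3,0,0,0,0.5],
  [-7,0,3,0,0,0,0.5],
  [-10,0,3,0,0,0,0.5],
  [-12,0,3,0,0,0,0.5],
  [-12,0,3,0,0,0,0.5],
  [-12,0,3,0,0,0,0.5],
])

```text
clock: 31.45
ee_pos: [0.3984, 0.3157, 0.3644]
tool_rot: [2.135, 2.302, 0.001]
ft_force: [0.4, 1.4, -0.2]
gripper_width: 0.0439
grasp_force: 0.0
```

```bash
python3 - <<'E'
from h import *
s=manip.get_state();print(s["clock"],np.round(s["ee_pos"],3),np.round(s["ft_force"],1))
prev=None
for i in range(3):
    for c in("side","top"):
        a=manip.camera(c)
        for k in("scoop_bail","scoop_grip","scoop_nose","hook_seat","ice0","bowl"):
            if c=="side" and k=="ice0" or c=="top" and k in("scoop_bail","scoop_grip","scoop_nose"): continue
            if c=="top" and i: continue
            print(c,k,[(np.round(np.array(x["point"])*[512,384],1).tolist(),round(x["confidence"],2)) for x in manip.spot_point(k,c)[:(6 if k=="ice0" else 1)]])
        if c=="side":
            r=a[215:330,245:330].astype(int)
            if prev is not None: print("motion",np.abs(r-prev).mean())
            prev=r
E
```

```text
31.45 [0.398 0.316 0.364] [ 0.4  1.4 -0.2]
side scoop_bail [([280.8, 263.8], 0.9)]
side scoop_grip [([279.2, 247.8], 0.86)]
side scoop_nose [([316.6, 310.1], 0.85)]
side hook_seat [([277.2, 265.0], 0.58)]
side bowl [([200.9, 220.6], 0.73)]
top hook_seat [([135.4, 204.2], 0.86)]
top ice0 [([368.7, 226.4], 0.68), ([367.9, 218.0], 0.64), ([345.4, 237.2], 0.5), ([358.5, 243.0], 0.45), ([367.1, 239.9], 0.42)]
top bowl [([352.2, 229.9], 0.84)]
side scoop_bail [([281.7, 264.3], 0.88)]
side scoop_grip [([277.0, 249.7], 0.84)]
side scoop_nose [([312.4, 309.5], 0.69)]
side hook_seat [([277.9, 267.0], 0.85)]
side bowl [([312.7, 310.7], 0.75)]
motion 1.8336572890025575
side scoop_bail [([279.2, 263.7], 0.88)]
side scoop_grip [([280.4, 245.9], 0.74)]
side scoop_nose [([315.5, 310.8], 0.96)]
side hook_seat [([277.5, 267.0], 0.78)]
side bowl [([292.8, 171.7], 0.83)]
motion 1.685080988917306
```

The scoop hangs, five pieces are in the bowl, and the bowl hasn't moved. I'll let any swing settle, then hand in.

Emit:
play_rows([
  [0,0,0,0,0,0,0.5],
  [0,0,0,0,0,0,0.5],
  [0,0,0,0,0,0,0.5],
  [0,0,0,0,0,0,0.5],
  [0,0,0,0,0,0,0.5],
  [0,0,0,0,0,0,0.5],
  [0,0,0,0,0,0,0.5],
  [0,0,0,0,0,0,0.5],
])

```text
clock: 33.45
ee_pos: [0.399, 0.3157, 0.3639]
tool_rot: [2.136, 2.302, 0.0]
ft_force: [0.1, -0.4, 0.9]
gripper_width: 0.0435
grasp_force: 0.0
```

Emit:
play_rows([
  [0,0,0,0,0,0,0.5],
  [0,0,0,0,0,0,0.5],
  [0,0,0,0,0,0,0.5],
  [0,0,0,0,0,0,0.5],
  [0,0,0,0,0,0,0.5],
  [0,0,0,0,0,0,0.5],
  [0,0,0,0,0,0,0.5],
  [0,0,0,0,0,0,0.5],
])

```text
clock: 34.25
ee_pos: [0.399, 0.3157, 0.3639]
tool_rot: [2.136, 2.302, -0.0]
ft_force: [-0.3, -0.2, -0.1]
gripper_width: 0.0434
grasp_force: 0.0
```

```bash
python3 - <<'E'
from h import *
I=[]
for i in range(6): I.append(manip.camera("side").astype(int))
for a,b in zip(I,I[3:]): print(np.abs(a-b)[215:330,245:330].mean(),np.abs(a-b)[160:200,350:440].mean())
print(np.round(manip.spot_point("scoop_nose","side")[0]["point"]*np.array([512,384]),1))
print(manip.finish_job())
E
```

```text
1.6471952259164535 1.955462962962963
1.6410571184995737 1.9190740740740742
1.6513213981244672 1.920925925925926
[314.2 311.1]
the job is handed in; nothing more can be done
None
```

The job is handed in at about 35 s of the 67 s allowed: the top camera shows five ice pieces in the upright bowl, and the empty scoop hangs at rest by its crossbar on the hook; I saw no spill or disturbed tableware, though the last checks were by numbers only and no verdict came back.

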